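# Put the sound mosaic tiles back into the stock tray

## Robot

A 6-joint arm with a two-finger parallel gripper is mounted at the origin on the work surface. World frame = base frame: x ahead of the robot, y to its left, z up, the work surface at z = 0. Lengths are in m, angles in rad, forces in N, time in s.
With the tool pointing down it reaches from about 0.425 to 0.95 m from the base axis. Payload 14.7 kg.
Tool frame: the origin (TCP) lies at the centre of the arm's flange, where the gripper is bolted on; the fingertips stand tcp_to_tips ahead of it and the grasp point (between the pads) lies 155 mm ahead of it (tcp_to_tips is the distance from the TCP to the fingertips, in m); z points along the fingers, y is the line along which they close (so a half turn about z gives the same grasp; the last joint's range is limited). The gripper opens to 85 mm and grips with 20 to 120 N. Pads are 22 mm wide; open, the fingers measure 114 mm over their backs; the gripper's body (76 mm by 85 mm) begins 54 mm behind the grasp point. The pads swing forward as they close: fully open they stand 13 mm farther back than shut.
Start: joints at [-1.21, 0.48, 1.596, -0, 1.065, -0.047], TCP at [0.258, -0.597, 0.405] pointing down, gripper open.
Joint ranges: [-2.75, 2.75], [-0.82, 2.05], [0.23, 2.67], [-1.56, 4.7], [0.09, 2.69], [-2.92, 2.92]. Speed limits (rad/s): [1.89, 1.89, 2.39, 3.01, 3.01, 3.01].

## Interface

Orientations are given as a rotation vector (axis times angle).
In Python, from rig import move_to, move_straight, move_j, open_jaws, close, wait, inverse_kinematics, read_state, snapshot, IKError, job_done, recognise, pinpoint, tcp_to_tips gives the robot as it stands. The module is installed in compiled form; this text tells all that it offers. Calls block until the motion is done:
- move_to(position, orientation): joint-space move of the TCP to a pose.
- move_straight(position, frame=None, speed=0.15, stop_force=None): straight line of the TCP; frame=None keeps the orientation; speed is the mean speed in m/s. With stop_force (N) it stops when the force on the tool has changed by that much, and returns True; else False.
- move_j(angles): joint-space move.
- open_jaws() and close(squeeze=None): open the fingers fully, or close them until they stop; squeeze is the grip in N (None keeps the last).
- wait(seconds).
- inverse_kinematics(position, orientation): joint angles nearest the present ones, or None.
- read_state(): the state.
- snapshot(name): name is "scene" or "top" or "wrist"; returns a dict with "color" (384x512x3 uint8, red, green, blue), "depth" (384x512 float32, m along the optical axis (not along the pixel's ray), 0 where there is no reading), "fx", "fy", "cx", "cy" (pixels), "k1" (the pictures are not rectified: a ray, as slopes to the right and down, at radius r is drawn at 1 + k1 r^2 times it, then the intrinsics apply), "rvec" (rotation vector, rad) and "tvec" (3), from world to camera coordinates, as OpenCV has them. Camera axes: x right, y down, z forward; pixel columns grow to the right and rows downward; lengths in m; the calibration is good to about 2 mm. A picture is of the moment at which its call begins.
A pose or a line that the arm cannot do raises IKError and nothing moves.
- job_done(): hands the job in; it is judged then, once.
Trained networks look in a picture, given as the dict that the camera call returned (one of the last four; its "shot" number tells which), for a name from the list of things; names that differ only in an ending like _2 or _b are one class to them, and where a whole thing is asked for, a point or a joint stands for the part that bears it (a point fixed in the world has none). Each returns a list of dicts, best first, with "conf" (0 to 1); they miss things now and then, are a little off and sometimes report something else, mostly with a low value. They report only what shows in the picture. A call takes as long as a camera call. They do not tell look-alikes from the thing itself.
- recognise(picture, thing): "position" ([column, row] as shares, 0 to 1, of the picture: columns of its width, rows of its height, amid what is visible of it).
- pinpoint(picture, thing): "position" ([column, row] as shares, 0 to 1, of the picture: columns of its width, rows of its height: a listed point, or the origin of a listed thing).
The state is a dict: "t": time; "joints": joint angles; "qd": joint speeds; "tau": joint torques, N m; "ee_pos": TCP position; "orientation": TCP orientation; "ft_force": force on the tool from outside, world axes, zero at the start; "moment": the same for the moment, N m; "width": finger opening in m; "gripper_force": force on a finger pad.
Only numpy, scipy, OpenCV 4.12 (cv2) and the standard library are available. Lean on these libraries where they do the work, as an engineer would, in place of code of your own. Each camera call takes 0.05 s, during which the arm holds its last target. There are 200 camera calls.

## Task

Put the four sound stone tiles lying on the mosaic table back into the stock tray, each laid flat in the open well of the bin whose glued-on sample has its shape and size: large square, small square, hexagon and brick. Stone chips easily, so set each one down inside the bin instead of dropping it. Leave the two broken pieces, the square without a corner and the snapped-off brick, where they lie on the table.

Things in the scene. Friction and masses are not known exactly. Their poses are not given: they have to be found in the camera images.
- large_square_center (a point): Sound large square tile, 50 x 50 mm, beige travertine, 14 mm thick, lying flat on the table; the point is its centre, 7 mm above its underside; z up; x and y square to its sides. About 95 g.
- small_square_center (a point): Sound small square tile, 25 x 25 mm, beige travertine, 14 mm thick, lying flat on the table; the point is its centre, 7 mm above its underside; z up; x and y square to its sides. About 23 g.
- hexagon_center (a point): Sound regular hexagonal tile, 50 mm across the flats, 58 mm across the corners, beige travertine, 14 mm thick, lying flat on the table; the point is its centre, 7 mm above its underside; z up; y square to one pair of flats, x through two corners. About 80 g.
- brick_center (a point): Sound brick-shaped tile, 50 mm long (along x) and 25 mm wide (along y), beige travertine, 14 mm thick, lying flat on the table; the point is its centre, 7 mm above its underside; z up. About 46 g.
- chipped_square_center (a point): Broken tile: a 50 x 50 mm square whose +x +y corner is broken off slantwise, 21 mm along each side, beige travertine, 14 mm thick, lying flat on the table; the point is its centre, 7 mm above its underside; z up (of the unbroken square). Does not belong in the tray.
- snapped_brick_center (a point): Broken tile: the stump of a brick, 25 mm wide (along y), snapped off slantwise at its +x end: it reaches 12.5 mm from the point along -x and 13 to 24 mm along +x. Beige travertine, 14 mm thick, lying flat on the table; the point is its centre, 7 mm above its underside; z up. Does not belong in the tray.
- large_bin_well (a point): The bin marked with a glued-on 50 x 50 mm square sample. Grey plastic bin, fixed. The point: centre of the open well's inner floor, 9 mm above the table; x lengthwise away from the bin's covered front, y across, z up. Well inside: 120 mm along x, 80 mm along y, walls 21 mm high, 3 to 4 mm thick.
- small_bin_well (a point): The bin marked with a glued-on 25 x 25 mm square sample; otherwise like the large-square bin, beside it in the same fixed wooden tray, whose two end boards rise 27 mm above the well floors. The sample, a 6 mm slice of stone, is glued on the covered front, its centre 92 mm from the point along -x, its top 27 mm above the well floor.
- hexagon_bin_well (a point): The bin marked with a glued-on hexagonal sample, 50 mm across the flats; otherwise like the large-square bin, beside it in the same fixed wooden tray, whose two end boards rise 27 mm above the well floors. The sample, a 6 mm slice of stone, is glued on the covered front, its centre 92 mm from the point along -x, its top 27 mm above the well floor.
- brick_bin_well (a point): The bin marked with a glued-on 50 x 25 mm brick sample; otherwise like the large-square bin, beside it in the same fixed wooden tray, whose two end boards rise 27 mm above the well floors. The sample, a 6 mm slice of stone, is glued on the covered front, its centre 92 mm from the point along -x, its top 27 mm above the well floor.
Things that resemble listed ones, but are neither listed nor needed, are in the scene too. What is shaped like the part that bears brick_center but black, blue or green is not meant.

How it is judged:
At the end, for the whole second after the job is handed in: Each of the four sound tiles lies in the well of the bin with its own sample: its centre within 55 mm lengthwise and 34 mm crosswise of the well's centre and 3 to 11 mm above the well's floor, flat to within 0.12 rad, at rest (under 20 mm/s) (x of large_square_center in the frame of large_bin_well between -0.055 and 0.055 m and y of large_square_center in the frame of large_bin_well between -0.034 and 0.034 m and z of large_square_center in the frame of large_bin_well between 0.003 and 0.011 m and angle between each of large_square_center, small_square_center, hexagon_center, brick_center's own z axis and vertical below 0.12 rad and linear speed of each of large_square, small_square, hexagon, brick below 0.02 m/s and x of small_square_center in the frame of small_bin_well between -0.055 and 0.055 m and y of small_square_center in the frame of small_bin_well between -0.034 and 0.034 m and z of small_square_center in the frame of small_bin_well between 0.003 and 0.011 m and x of hexagon_center in the frame of hexagon_bin_well between -0.055 and 0.055 m and y of hexagon_center in the frame of hexagon_bin_well between -0.034 and 0.034 m and z of hexagon_center in the frame of hexagon_bin_well between 0.003 and 0.011 m and x of brick_center in the frame of brick_bin_well between -0.055 and 0.055 m and y of brick_center in the frame of brick_bin_well between -0.034 and 0.034 m and z of brick_center in the frame of brick_bin_well between 0.003 and 0.011 m); the robot touches nothing.
It fails at once if the chipped square is moved more than 20 mm from where it lay (distance of chipped_square_center from where it was at the start of the episode above 0.02 m).
It fails at once if the snapped brick is moved more than 20 mm from where it lay (distance of snapped_brick_center from where it was at the start of the episode above 0.02 m).
It fails at once if a sound tile is dropped: out of the fingers it moves faster than 0.75 m/s (a fall of about 30 mm) ((linear speed of large_square above 0.75 m/s and contact force between the fingers and large_square below 0.02 N) or (linear speed of small_square above 0.75 m/s and contact force between the fingers and small_square below 0.02 N) or (linear speed of hexagon above 0.75 m/s and contact force between the fingers and hexagon below 0.02 N) or (linear speed of brick above 0.75 m/s and contact force between the fingers and brick below 0.02 N)).
It also fails if it takes over 96 s, if anything falls off the work surface, if the arm or the gripper's body presses on something with over 40 N, if the wrist force passes 120 N, or if a joint passes its speed limit or range.

## Working session

There is one attempt and no reset: what is moved stays moved. The work goes in short steps, each a Python script; the robot and the scene stay as the last script left them, time stands still between calls to the robot, and variables do not carry over. Pictures are saved under pics/ and viewed, at most 14 in all, crops included, and the job is handed in when it is done.

```bash
mkdir -p pics; python3 - <<'E'
from rig import *
import cv2,numpy as np
print(tcp_to_tips, read_state())
for n in("scene","top"):
    s=snapshot(n); cv2.imwrite(f"pics/{n}0.png",cv2.resize(s["color"][:,:,::-1],(800,600),interpolation=cv2.INTER_CUBIC))
    print(n,{k:s[k] for k in("fx","cx","cy","k1","rvec","tvec")})
    for t in["large_square_center","small_square_center","hexagon_center","brick_center","chipped_square_center","snapped_brick_center","large_bin_well","small_bin_well","hexagon_bin_well","brick_bin_well"]:
        print(t,[(round(d["conf"],2),[int(d["position"][0]*800),int(d["position"][1]*600)]) for d in pinpoint(s,t)])
E
```

```text
0.1734 {'t': 0.0, 'joints': array([-1.20962751e+00,  4.80861918e-01,  1.59688477e+00,  5.95211137e-06,
        1.06514101e+00, -4.65714609e-02]), 'qd': array([0.00049171, 0.00038162, 0.00076428, 0.00012889, 0.00041777,
       0.00045625]), 'tau': array([ 3.43445208e-03, -9.50642681e+01, -4.30184519e+01,  6.03910939e-05,
        1.23755971e-02, -3.64560742e-05]), 'ee_pos': array([ 0.25770983, -0.59649594,  0.40404869]), 'orientation': array([-3.07527894e+00, -6.35785880e-01,  3.10465476e-04]), 'ft_force': array([-0.52075535, -0.64262377,  0.22430108]), 'moment': array([-0.00490845, -0.03114353, -0.00326848]), 'gripper_force': 0.0, 'width': 0.08582122233606278}
scene {'fx': 458.031722537237, 'cx': 267.5734850903602, 'cy': 193.22212184291845, 'k1': -0.11426924138971492, 'rvec': array([ 1.81577737,  1.57873606, -0.69646945]), 'tvec': array([-0.09369822, -0.31354499,  1.4084463 ])}
large_square_center [(0.74, [479, 291]), (0.61, [567, 346])]
small_square_center [(0.6, [627, 280]), (0.16, [570, 348])]
hexagon_center [(0.61, [479, 343])]
brick_center [(0.73, [630, 247]), (0.73, [488, 242]),
[... 317 characters left out ...]
, [345, 355])]
top {'fx': 385.25674047682116, 'cx': 255.97948917694555, 'cy': 198.94834942705535, 'k1': -0.05017659720341898, 'rvec': array([ 2.21134567, -2.16828531,  0.13042418]), 'tvec': array([-0.00603568,  0.49502453,  0.85623135])}
large_square_center [(0.96, [323, 331])]
small_square_center [(0.47, [172, 315])]
hexagon_center [(0.87, [342, 252])]
brick_center [(0.85, [142, 366]), (0.72, [293, 394]), (0.63, [217, 386]), (0.61, [238, 322])]
chipped_square_center [(0.69, [463, 258]), (0.58, [174, 242])]
snapped_brick_center [(0.75, [264, 230])]
large_bin_well [(0.84, [631, 287])]
small_bin_well [(0.63, [573, 274])]
hexagon_bin_well [(0.86, [520, 268])]
brick_bin_well [(0.88, [464, 261])]
```

View pics/top0.png

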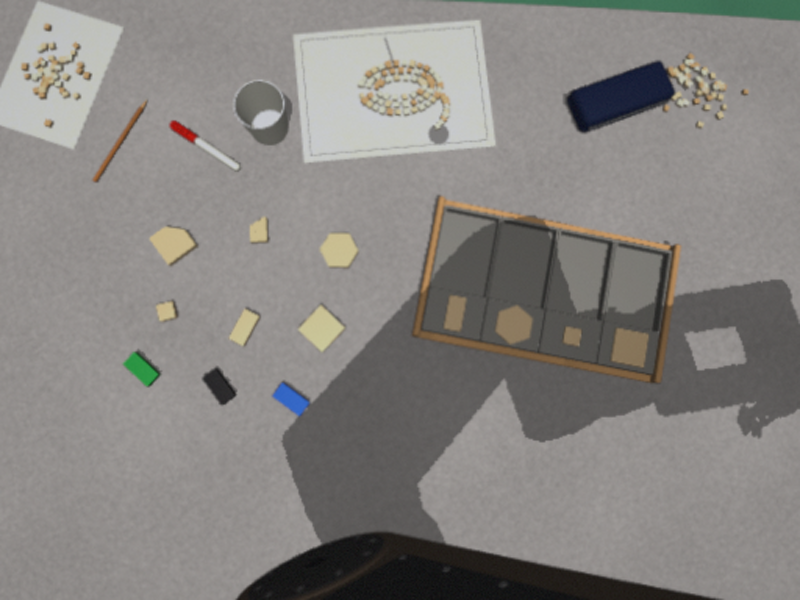

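View pics/scene0.png

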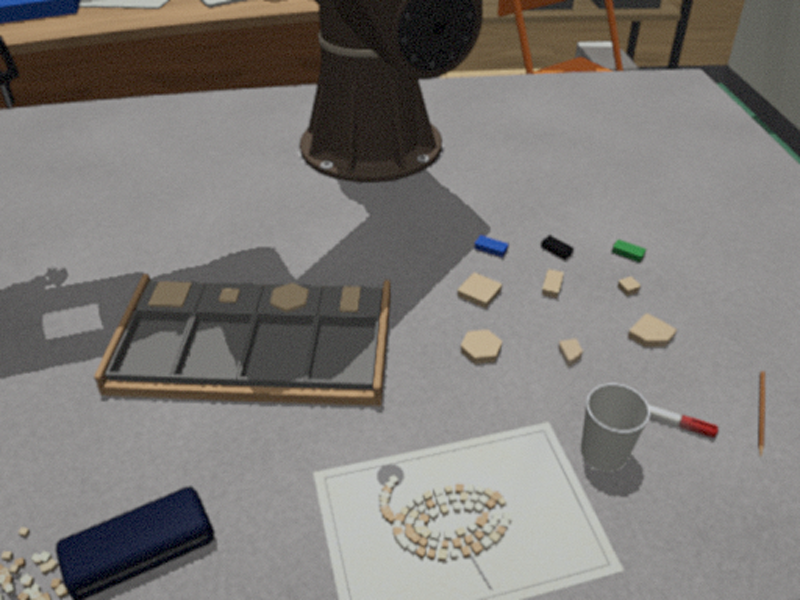

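Top picture (800x600 pixels): the tray's samples, left to right, are brick (455,313), hexagon (514,324), small (572,336) and large (630,347).

The candidates on the table are:
- Large squares: (322,328) is whole. (173,243) has its corner missing, so it's the broken one.
- Bricks: (245,327) is the whole beige one. (259,230) is the slanted stump. The green, black and blue ones aren't meant.
- Hexagon at (339,250) and small square at (167,311): only one of each.

Next I'll measure the tiles and confirm them in one enlarged crop.

```bash
cat >h.py <<'E'
from rig import *
import cv2,numpy as np
from scipy.spatial.transform import Rotation as R
def ray_plane(s,uv,z):
    uv=np.asarray(uv,float).reshape(-1,2)
    d=(uv-[s["cx"],s["cy"]])/[s["fx"],s["fy"]]
    n=d.copy()
    for _ in range(20): n=d/(1+s["k1"]*(n**2).sum(1,keepdims=True))
    Rm=cv2.Rodrigues(np.array(s["rvec"]))[0]; c=-Rm.T@s["tvec"]
    w=np.c_[n,np.ones(len(n))]@Rm
    return c+w*((z-c[2])/w[:,2:])
def blobs(s):
    im=cv2.resize(s["color"],None,fx=3,fy=3,interpolation=cv2.INTER_CUBIC)
    hsv=cv2.cvtColor(im,cv2.COLOR_RGB2HSV)
    m=((hsv[...,0]>8)&(hsv[...,0]<32)&(hsv[...,1]>65)).astype(np.uint8)
    m=cv2.morphologyEx(m,cv2.MORPH_OPEN,np.ones((5,5)))
    out=[]
    for c in cv2.findContours(m,cv2.RETR_EXTERNAL,cv2.CHAIN_APPROX_NONE)[0]:
        if 700<cv2.contourArea(c)<8000: out.append((c[:,0]+.5)/3-.5)
    return out,m
E
python3 - <<'E'
from h import *
s=snapshot("top"); bl,m=blobs(s)
im=cv2.resize(s["color"][:,:,::-1],None,fx=3,fy=3,interpolation=cv2.INTER_CUBIC)
for c in bl:
    uv=c.mean(0)*800/512
    if not(130<uv[0]<680 and 200<uv[1]<420): continue
    cv2.drawContours(im,[np.int32(c*3+1)],-1,(0,0,255),1)
    z=.036 if uv[0]>420 else .014
    p=ray_plane(s,c,z)[:,:2]*1000
    r=cv2.minAreaRect(p.astype(np.float32)); M=cv2.moments(p.astype(np.float32))
    d=s["depth"][tuple(np.int32(c.mean(0)[::-1]))]
    Rm=cv2.Rodrigues(np.array(s["rvec"]))[0]; cam=-Rm.T@s["tvec"]
    pz=cam[2]-(cam[2]-z)*d/((Rm@np.r_[ray_plane(s,c.mean(0),z)[0]]+s["tvec"])[2])
    print(uv.astype(int),"rect",np.round(r[0],1),np.round(r[1],1),round(r[2],1),"cen",np.round([M["m10"]/M["m00"],M["m01"]/M["m00"]],1),"area",round(M["m00"]),"z",round(pz,4))
crop=im[380:760,220:1320]; cv2.imwrite("pics/crop.png",cv2.resize(crop,(800,276)))
E
```

```text
[243 325] rect [467.9 231.8] [24.1 47.3] 63.0 cen [470.7 231.8] area 843 z 0.013
[166 310] rect [489.  346.4] [24.6 25.8] 17.0 cen [488.9 346.5] area 558 z 0.0097
[338 249] rect [585.3  96.6] [48.6 51.7] 1.4 cen [585.4  96.1] area 1919 z 0.0154
[172 242] rect [592.2 342.7] [52.4 50.3] 38.9 cen [589.7 342.7] area 2263 z 0.012
[258 230] rect [612.7 216.5] [35.3 24. ] 2.5 cen [610.9 215.7] area 707 z 0.0127
```

View pics/crop.png

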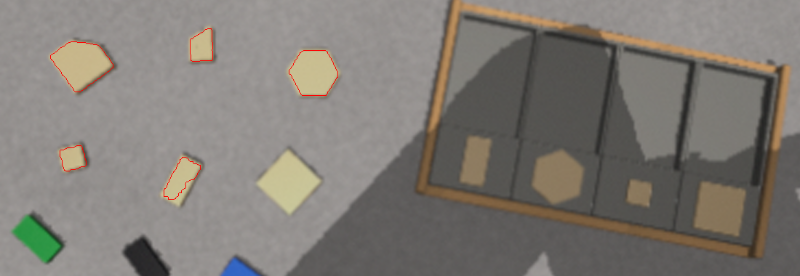

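Crop: the tiles are as identified (the large square at (289,181) is whole). The saturation mask missed that square, part of the brick and the samples, so I'll switch to the Lab b channel.

```bash
python3 - <<'E'
s=open('h.py').read()
a=s.index("    hsv="); b=s.index("    m=cv2.morph")
s=s[:a]+"    lab=cv2.cvtColor(im,cv2.COLOR_RGB2LAB).astype(int)\n    m=((lab[...,2]-128)/np.maximum(lab[...,0],40)>0.055).astype(np.uint8)\n"+s[b:]
open('h.py','w').write(s)
E
python3 - <<'E'
from h import *
s=snapshot("top"); bl,m=blobs(s)
lab=cv2.cvtColor(s["color"],cv2.COLOR_RGB2LAB).astype(int)
for u,v in[(322,328),(245,327),(630,347),(514,324),(455,313),(600,348),(380,300),(480,350)]: print((u,v),s["color"][int(v*.64),int(u*.64)],lab[int(v*.64),int(u*.64)])
im=cv2.resize(s["color"][:,:,::-1],None,fx=3,fy=3,interpolation=cv2.INTER_CUBIC)
for c in bl:
    uv=c.mean(0)*800/512
    if not(130<uv[0]<680 and 200<uv[1]<420): continue
    cv2.drawContours(im,[np.int32(c*3+1)],-1,(0,0,255),1)
    z=.036 if uv[0]>420 else .014
    p=ray_plane(s,c,z)[:,:2]*1000
    r=cv2.minAreaRect(p.astype(np.float32)); M=cv2.moments(p.astype(np.float32))
    print(uv.astype(int),"rect",np.round(r[0],1),np.round(r[1],1),round(r[2],1),"cen",np.round([M["m10"]/M["m00"],M["m01"]/M["m00"]],1),"area",round(M["m00"]))
crop=im[380:760,220:1320]; cv2.imwrite("pics/crop2.png",cv2.resize(crop,(800,276)))
# well corners of tray as check: pinpointed wells
for t in["large_bin_well","small_bin_well","hexagon_bin_well","brick_bin_well"]:
    d=pinpoint(s,t)[0]; print(t,round(d["conf"],2),np.round(ray_plane(s,np.array(d["position"])*[512,384],.009)[0]*1000))
E
```

```text
(322, 328) [201 196 150] [200 122 152]
(245, 327) [201 190 146] [196 125 152]
(630, 347) [133 117  89] [128 130 146]
(514, 324) [140 122  95] [133 131 145]
(455, 313) [142 123  97] [135 131 145]
(600, 348) [78 76 74] [ 83 128 129]
(380, 300) [148 144 141] [153 129 130]
(480, 350) [89 83 78] [ 91 130 132]
[140 368] rect [404.  379.3] [53.6 28.8] 49.0 cen [403.9 379.3] area 1434
[243 326] rect [467.8 231.9] [28.  52.2] 63.7 cen [467.8 231.8] area 1354
[321 327] rect [468.6 118.8] [52.1 51.8] 47.9 cen [468.6 118.9] area 2594
[165 310] rect [488.9 346.7] [28.1 28.8] 17.0 cen [488.9 346.9] area 731
[338 249] rect [585.3  96.3] [53.3 57.1] 1.4 cen [585.4  96.3] area 2312
[172 242] rect [592.3 342.6] [55.2 53.6] 38.1 cen [589.7 342.8] area 2568
[258 230] rect [613.1 216.5] [39.2 27. ] 2.5 cen [611.2 215.7] area 899
large_bin_well 0.84 [ 538. -350.    9.]
small_bin_well 0.71 [ 553. -257.    9.]
hexagon_bin_well 0.98 [ 566. -174.    9.]
brick_bin_well 0.88 [577. -88.   9.]
```

View pics/crop2.png

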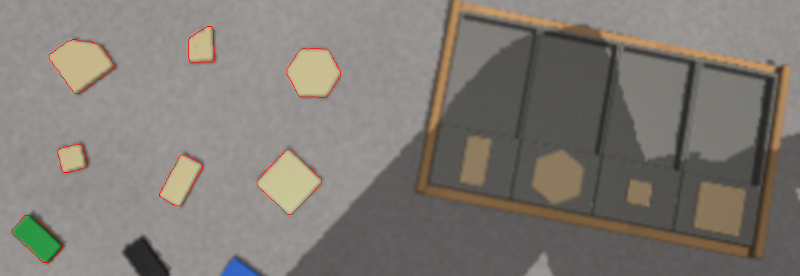

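The tiles measure correctly, about 2 mm oversize all round and symmetric. The samples were hidden because they sit inside the frame's outer contour. I'll measure those with all contours listed, then pick the large square first, with a table touch to calibrate fingertip length.

```bash
sed -i 's/RETR_EXTERNAL/RETR_LIST/' h.py; cat >>h.py <<'E'
def ori(deg):
    a=np.radians(deg); y=np.array([np.cos(a),np.sin(a),0]); z=np.array([0,0,-1.])
    return R.from_matrix(np.c_[np.cross(y,z),y,z]).as_rotvec()
def best(p,deg):
    q0=read_state()["joints"]; c=[]
    for k in(0,180):
        q=inverse_kinematics(p,ori(deg+k))
        if q is not None and abs(q[5])<2.7: c.append((np.abs(np.array(q)-q0).max(),deg+k))
    return min(c)[1]
def go(p,deg):
    d=best(p,deg); move_to(p,ori(d)); return d
E
python3 - <<'E'
from h import *
s=snapshot("top"); bl,m=blobs(s); P={}
for c in bl:
    uv=c.mean(0)*800/512
    if not(430<uv[0]<660 and 300<uv[1]<370): continue
    p=ray_plane(s,c,.036)[:,:2]*1000; M=cv2.moments(p.astype(np.float32))
    r=cv2.minAreaRect(p.astype(np.float32))
    print(uv.astype(int),np.round([M["m10"]/M["m00"],M["m01"]/M["m00"]],1),np.round(r[1],1),round(r[2],1),round(M["m00"]))
go([.4686,.1188,.30],47.9)
move_straight([.4686,.1188,.195],speed=.2)
print(move_straight([.4686,.1188,.155],speed=.03,stop_force=6)); st=read_state(); print(st["ee_pos"],st["ft_force"],st["t"],best(st["ee_pos"],47.9))
w=snapshot("wrist");cv2.imwrite("pics/w1.png",w["color"][:,:,::-1])
E
```

```text
[628 346] [ 448.1 -330.4] [53.5 53.3] 80.0 2706
[571 335] [ 463.  -245.1] [28.3 28. ] 80.9 715
[513 324] [ 478. -160.] [53.8 58.8] 81.2 2380
[454 312] [493.1 -74.4] [28.5 53. ] 79.8 1388
True
[0.46852431 0.11879401 0.16019091] [-1.03463453 -0.94128012 12.74546354] 5.8417 47.9
```

View pics/w1.png

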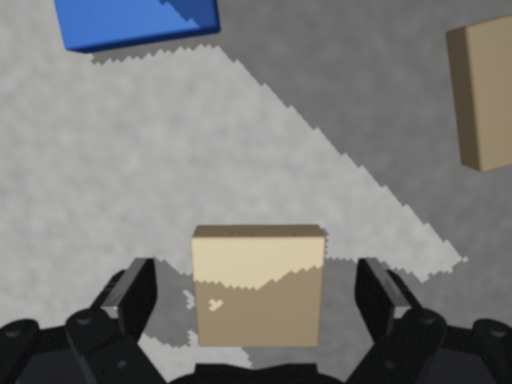

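The open tips touch the table at TCP 0.160, so the shut length is 0.1734 as modelled. The wrist view shows the square centred between the fingers (258,290). The wells come out at sample + 92 mm along -9.97°, and agree with the networks to about 4 mm.

```bash
cat >>h.py <<'E'
WELL=dict(large=(.5387,-.3463),small=(.5536,-.261),hexagon=(.5686,-.1759),brick=(.5837,-.0903))
TILE=dict(large=(.4686,.1188,47.9,.1745),small=(.4889,.3467,107,.1765),hexagon=(.5854,.0963,1.4,.1745),brick=(.4678,.2319,63.7,.1765))
def pick(n):
    x,y,a,g=TILE[n]
    go([x,y,.27],a)
    move_straight([x,y,g],speed=.2); close(30); st=read_state()
    print(n,"grip",round(st["width"]*1000,1),st["gripper_force"],st["ee_pos"].round(4))
    move_straight([x,y,.28],speed=.2); print("lifted",round(read_state()["width"]*1000,1))
def place(n):
    x,y=WELL[n]; g=TILE[n][3]
    go([x,y,.28],-9.97)
    hit=move_straight([x,y,g+.015],speed=.12,stop_force=8)
    print("hit",hit,read_state()["ee_pos"].round(4),round(read_state()["width"]*1000,1))
    open_jaws(); move_straight([x,y,.28],speed=.25); print("t",read_state()["t"])
E
python3 - <<'E'
from h import *
pick("large"); place("large")
s=snapshot("top"); cv2.imwrite("pics/t2.png",cv2.resize(s["color"][110:270,50:450,::-1],(800,320)))
E
```

```text
large grip 49.3 29.57128196954727 [0.4689 0.1189 0.1755]
lifted 49.0
hit False [ 0.539  -0.3464  0.1901] 49.2
t 11.7167
```

View pics/t2.png

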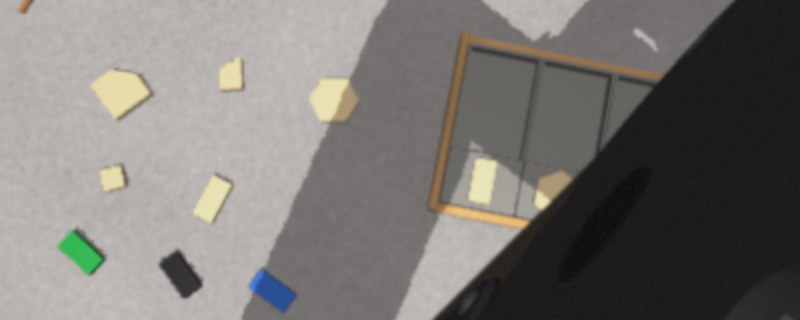

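The arm hides the large bin here and the other tiles haven't moved. I'll carry on and check once the arm is clear.

```bash
python3 - <<'E'
from h import *
pick("small")
s=snapshot("top"); cv2.imwrite("pics/t3.png",cv2.resize(s["color"][110:270,50:450,::-1],(800,320)))
E
```

```text
small grip 24.4 29.433785676956177 [0.4891 0.3468 0.1772]
lifted 24.6
```

View pics/t3.png

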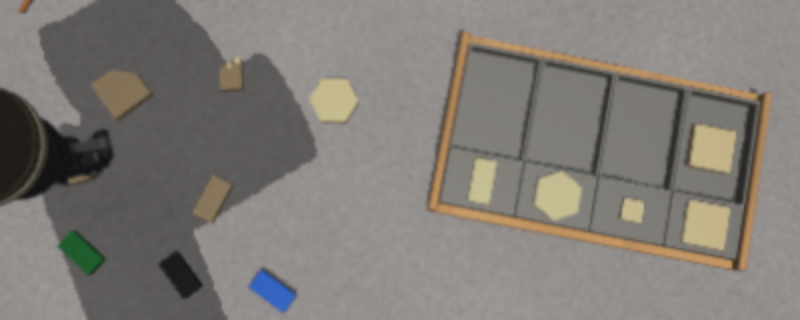

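The large tile lies flat in its well at (713,148), and the small one is gripped. On with the rest.

```bash
python3 - <<'E'
from h import *
place("small")
for n in("hexagon","brick"):
    pick(n)
    if read_state()["width"]<.02: print("MISSED"); break
    place(n)
move_to([.45,.35,.35],ori(best([.45,.35,.35],90)))
wait(.3)
s=snapshot("top"); cv2.imwrite("pics/t4.png",cv2.resize(s["color"][110:270,50:450,::-1],(800,320)))
bl,m=blobs(s); 
Rm=cv2.Rodrigues(np.array(s["rvec"]))[0]
for c in bl:
    uv=c.mean(0)*800/512
    if not(130<uv[0]<680 and 200<uv[1]<370): continue
    z=.023 if uv[0]>420 else .014
    p=ray_plane(s,c,z)[:,:2]; ce=p.mean(0)
    k=min(WELL,key=lambda k:np.hypot(*(ce-WELL[k]))); a=np.radians(-9.97); d=ce-WELL[k]
    print(uv.astype(int),k,(1000*np.array([d@[np.cos(a),np.sin(a)],d@[-np.sin(a),np.cos(a)]])).round(1) if uv[0]>420 else (1000*ce).round(1),np.round(cv2.minAreaRect(np.float32(p*1000))[1],1))
print(read_state()["t"])
E
```

```text
hit False [ 0.5539 -0.2611  0.192 ] 24.3
t 20.35
hexagon grip 49.2 29.64232474565506 [0.5859 0.0963 0.1757]
lifted 49.1
hit False [ 0.5689 -0.1758  0.19  ] 49.0
t 26.35
brick grip 24.0 29.264292418956757 [0.468  0.232  0.1771]
lifted 24.1
hit False [ 0.584  -0.0902  0.192 ] 24.4
t 33.075
[140 368] brick [403.8 379.4] [53.8 28.8]
[628 346] large [-90.6  -5.4] [54.3 53.6]
[571 335] small [-90.7  -3.9] [28.6 28.2]
[513 323] hexagon [-90.2  -2.6] [54.1 59.8]
[454 312] brick [-90.9  -1.3] [28.2 53.3]
[633 287] large [-1.7  2.2] [55.8 54.4]
[578 276] small [-1.8  0.3] [30.1 28.9]
[521 264] hexagon [-1.3  0.7] [54.  60.5]
[464 253] brick [-1.2  0.2] [53.1 29.1]
[172 243] brick [589.4 342.9] [56.1 53.7]
[258 230] brick [610.8 215.3] [39.4 27.9]
35.125
```

View pics/t4.png

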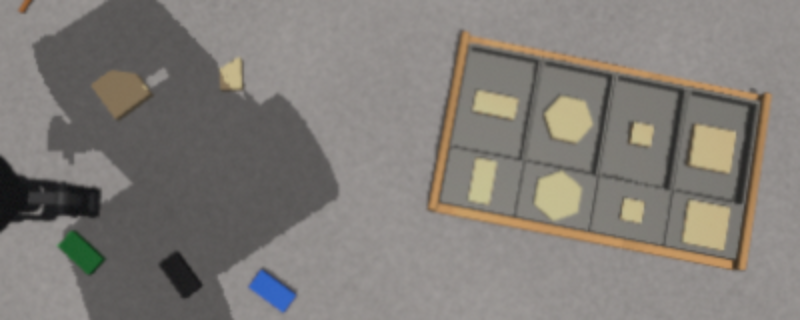

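All four tiles lie flat within about 3 mm of their well centres, at (496,104), (568,119), (641,134) and (713,148). The broken pieces haven't moved.

```bash
python3 -c "
from rig import *
print(job_done())"
```

```text
the job is handed in; nothing more can be done
None
```

I handed the job in after about 35 s of robot time: all four sound tiles lie flat within about 3 mm of the centres of their matching wells, and both broken pieces are where they lay; no verdict was returned.

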